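# Switch on a battery test bench in order

### The job

Switch on this battery bench in the safe order, pressing each control lightly with a fingertip until it is fully down: first the rocker of the power strip (press its raised half), then the round key of the charger, then the bar key of the handheld logger. They stay down by themselves when let go. Only touch the controls: do not pick up or shift the logger, leave the charger's square key up, and leave everything else on the bench where it is.

Things in the scene. Friction and masses are not known exactly. Their poses are not given: they have to be found in the camera images.
- strip: aluminium power strip fixed to the bench, 260 (x) x 56 (y) x 40 mm high, with three round socket faces and a 30 mm high black plug-in adaptor on the socket farthest (+x) from the rocker. Origin at the centre of its underside; its long axis is x and the rocker sits near its -x end.
- rocker_press (a point): spot to press on the strip's on/off rocker, on the upper face of its raised half, 20 mm out from the pivot, mid-width. It moves with the rocker: it lies about 56 mm above the bench when off and 50 mm when on. 3 to 4 N moves it and it stays; pressed on past level, that half is cushioned: it gives about 3 mm more, rising to about 15 N.
- rocker (a joint): angle of the rocker, a grey two-faced paddle 52 mm long (along the strip) x 24 mm wide, pivot 85 mm from the strip's centre towards -x, 46 mm above the bench. In rad: 0 = off (the half towards the sockets, +x, is raised, sloping up 0.35 rad, its end 9 mm up), 0.35 = fully on (that half level).
- charger: grey battery charger fixed to the bench, 150 (x) x 130 (y) x 45 mm high, origin at the centre of its underside. Four cells lie in black bays on its rear (+x) part, up to 65 mm high; the front (-x) deck, 45 mm high, carries two white keys: a round one on its +y side and a square one on its -y side, 72 mm apart.
- round_key_top (a point): centre of the top of the charger's round key, 26 mm diameter; the top stands 13 mm above the deck (58 mm above the bench) when up and 7 mm when down. At (-45, +36) mm from the charger's origin. It goes straight down 6 mm at a steady 3 to 4 N and stays; its cap is cushioned: pressed on past the end it gives 4 mm more, up to about 10 N, and comes back when let go.
- round_key (a joint): travel of the round key, m: 0 = up (off), 0.006 = fully down (on).
- square_key_top (a point): centre of the top of the charger's square key, 22 x 22 mm, same height and action as the round one, at (-45, -36) mm from the charger's origin. To be left alone.
- square_key (a joint): travel of the square key, m: 0 = up, 0.006 = fully down. It starts up.
- logger: loose black handheld logger lying on its back, 130 (x) x 62 (y) x 30 mm high, about 0.45 kg, with a dark screen on its +x half and one white bar key on its -x half. Origin at the centre of its underside, on the bench.
- bar_key_top (a point): centre of the top of the logger's bar key, 18 (x) x 44 (y) mm, 30 mm from the logger's origin towards -x; the top stands 12 mm above the logger's face (42 mm above the bench) when up and 6 mm when down. It goes straight down 6 mm at a steady 3 to 4 N and stays; its cap is cushioned: pressed on past the end it gives 4 mm more, up to about 10 N, and comes back when let go.
- bar_key (a joint): travel of the bar key, m: 0 = up (off), 0.006 = fully down (on).
- torch: bystander, loose: dark metal pocket torch standing on its head: 34 mm wide at the foot, 24 mm above, 94 mm tall. Origin at the centre of its underside.
- cell: bystander, loose: single grey battery cell standing upright, 33 mm diameter, 62 mm tall. Origin at the centre of its underside.
- case: bystander, loose: closed yellow protective case, 100 x 150 x 62 mm. Origin at the centre of its underside.
- mug: bystander, loose: white ceramic mug, 80 mm diameter, 95 mm tall, handle at its +y. Origin at the centre of its underside.
- tape: bystander, loose: roll of paper tape lying flat, 100 mm outside diameter, 45 mm tall. Origin at the centre of its underside.
- driver: bystander, loose: screwdriver with a black handle lying on the table.
Things that resemble listed ones, but are neither listed nor needed, are in the scene too. What is shaped like the charger but orange is not meant.

How it is judged:
By the outcome, as a careful person would: the job done as asked, in the order asked, and still so for the second after the job is handed in, with the robot touching nothing.
It also fails if it takes over 48 s, if anything falls off the work surface, if the arm or the gripper's body presses on something with over 40 N, if the wrist force passes 120 N, or if a joint passes its speed limit or range.

### The arm

A 6-joint arm with a two-finger parallel gripper is mounted at the origin on the work surface. World frame = base frame: x ahead of the robot, y to its left, z up, the work surface at z = 0. Lengths are in m, angles in rad, forces in N, time in s.
With the tool pointing down it reaches from about 0.275 to 1 m from the base axis. Payload 8.4 kg.
Tool frame: the origin (TCP) lies midway between the tips of the shut fingers; the grasp point (between the pads) lies 19 mm behind it; z points along the fingers, y is the line along which they close (so a half turn about z gives the same grasp; the last joint's range is limited). The gripper opens to 85 mm and grips with 20 to 120 N. Pads are 22 mm wide; open, the fingers measure 114 mm over their backs; the gripper's body (76 mm by 85 mm) begins 54 mm behind the grasp point. The pads swing forward as they close: fully open they stand 13 mm farther back than shut.
Start: joints at [-1.264, 0.353, 1.633, -0, 1.155, -0.002], TCP at [0.19, -0.595, 0.231] pointing down, gripper open.
Joint ranges: [-2.63, 2.63], [-0.92, 2.1], [0.06, 2.66], [-1.3, 4.44], [0, 2.69], [-3.02, 3.02]. Speed limits (rad/s): [2.22, 2.22, 2.79, 3.14, 3.14, 3.14].

### API

Orientations are given as a unit quaternion [w, x, y, z].
In Python, from station import env gives the robot as it stands.
- The arm moves only by the shell command python3 -m handwheel 'ROWS'. ROWS is JSON, a list that holds one entry, the list of rows, each a list of 5 numbers: the opening, from -1 (shut) to 1 (fully open), then the shift along the tool's x, y, z as a fraction of full scale, then the turn about the tool's z as a fraction of full scale. A call has 1 to 5 rows; each row is the pose to reach, as a shift and turn from the pose commanded when the call began, along the tool's axes at that moment; what a row does not reach only later rows make up. Full scale, the value 1, is 80 cm for a shift and 1.5 rad for a turn. A row lasts 1/8 s, in which the tool goes at most 62.5 mm and 10.7 degrees, less where a joint would pass 70% of its speed; a pose out of reach is approached as far as the arm can. A call with a number of a shift or a turn outside -1 to 1 is refused whole. A call with a gripper value outside its range is refused whole. The fingers move at their own pace and stop on an object; the grip force is fixed at half the most. Time passes only in rows, so rows that repeat a pose let the fingers close. It gives the time, the measured TCP pose, the force, the opening and the grip force at its end, in the units of the state.
- env.get_state(): the state, without advancing time (a new reading comes with each control period).
- env.read_camera(name): name is "scene" or "side" or "wrist"; returns the picture (420x560x3 uint8, red, green, blue); there is no depth.
- env.calibration(name): a dict with "fx", "fy", "cx", "cy" (pixels), "R" (3x3) and "t" (3): a world point X has camera coordinates R X + t; the wrist camera has in their place "mount" (4x4, takes a point from camera to tool coordinates, whose origin is the TCP and whose axes are the flange's). Camera axes: x right, y down, z forward; pixel columns grow to the right and rows downward; lengths in m; the calibration is good to about 2 mm. A picture is of the moment at which its call begins: read the wrist's pose just before it. calibration takes no time and is no camera call.
- env.hand_in(): hands the job in; it is judged then, once.
The state is a dict: "time_s": time; "qpos": joint angles; "joint_velocities": joint speeds; "joint_torque": joint torques, N m; "ee_pos": TCP position; "tool_rot": TCP orientation; "ft_force": force on the tool from outside, world axes, zero at the start; "ft_torque": the same for the moment, N m; "grip_width": finger opening in m; "finger_force": force on a finger pad.
Only numpy, scipy, OpenCV 4.12 (cv2) and the standard library are available. Lean on these libraries where they do the work, as an engineer would, in place of code of your own. Each camera call takes 0.05 s, during which the arm holds its last target. There are 200 camera calls.

## Working session

There is one attempt and no reset: what is moved stays moved. The work goes in short steps, Python scripts to look and compute and a shell command to move; the robot and the scene stay as the last step left them, time stands still between calls to the robot, and variables do not carry over. Pictures are saved under pics/ and viewed, at most 10 in all, crops included, and the job is handed in when it is done.

```bash
mkdir -p pics; cat > h.py <<'E'
import numpy as np, cv2
from station import env
def snap(n,f):
    im=env.read_camera(n); cv2.imwrite(f,cv2.cvtColor(im,cv2.COLOR_RGB2BGR)); return im
def px(n,X):
    c=env.calibration(n); p=np.array(c["R"])@np.array(X)+np.array(c["t"]); return c["fx"]*p[0]/p[2]+c["cx"],c["fy"]*p[1]/p[2]+c["cy"]
def ray(n,u,v,z):
    c=env.calibration(n);R=np.array(c["R"]);o=-R.T@np.array(c["t"]);d=R.T@np.array([(u-c["cx"])/c["fx"],(v-c["cy"])/c["fy"],1]);return o+d*(z-o[2])/d[2]
E
python3 - <<'E'
from h import *
a=snap("scene","pics/a.png");b=snap("side","pics/b.png")
for n in("scene","side"):
    c=env.calibration(n);print(n,-np.array(c["R"]).T@np.array(c["t"]),c["fx"])
s=env.get_state();print(s)
E
```

```text
scene [ 1.29953932 -0.50074345  0.88718975] 392.6128879714351
side [-0.06212982  1.06033751  0.92659575] 442.61932388032875
{'time_s': 0.1, 'qpos': array([-1.26441528e+00,  3.53619222e-01,  1.63405411e+00, -5.77064845e-06,
        1.15517978e+00, -2.36048554e-03]), 'joint_velocities': array([-0.0010783 , -0.00081778, -0.00083867,  0.00102759, -0.00032768,
        0.00011129]), 'joint_torque': array([-3.46183188e-04, -6.06356406e+01, -3.42819142e+01, -4.26581369e-05,
        3.80037149e-03,  8.53014001e-06]), 'ee_pos': array([ 0.18980767, -0.59504083,  0.23061397]), 'tool_rot': array([-6.22563630e-04,  9.88108100e-01,  1.53759502e-01, -9.80415371e-05]), 'ft_force': array([-0.9184837 ,  1.29091849, -0.03829156]), 'ft_torque': array([-0.01714472,  0.02322329,  0.00720241]), 'finger_force': 0.0, 'grip_width': 0.0853259162476865}
```

View pics/a.png

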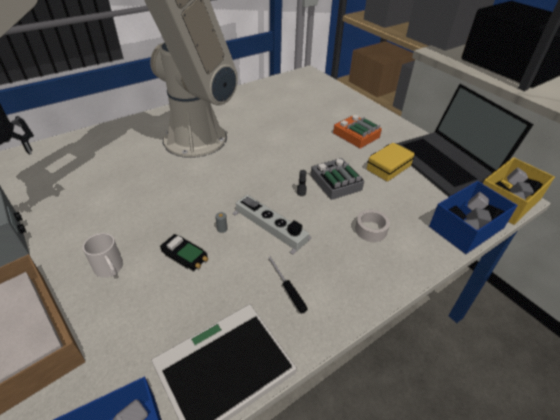

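View pics/b.png

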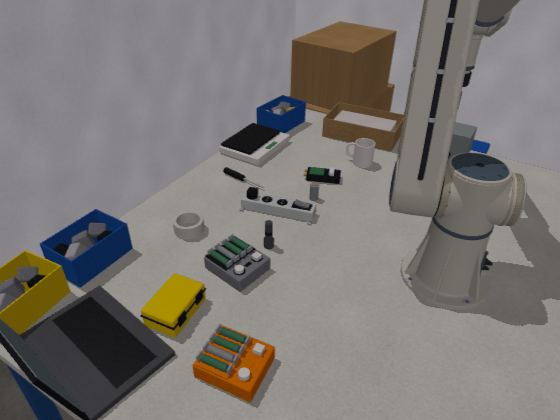

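The scene view shows the grey charger at about (337,177). The orange lookalike is at (357,130). The strip is at (272,221), with its rocker at (248,205) and its adaptor at (296,228). The logger is at (185,252) with its white key at (175,243). In the side view the charger is at (238,260), the orange one at (235,360), the strip at (278,205) with its rocker at (302,205), and the logger at (323,175). By the description I choose the grey charger, and I check it in close crops.

```bash
python3 - <<'E'
from h import *
a=cv2.imread("pics/a.png");b=cv2.imread("pics/b.png")
cv2.imwrite("pics/a2.png",cv2.resize(a[150:275,155:370],(860*800//860,465),interpolation=cv2.INTER_CUBIC))
cv2.imwrite("pics/b2.png",cv2.resize(b[160:290,195:350],None,fx=4.5,fy=4.5,interpolation=cv2.INTER_CUBIC))
E
```

```text
(no output)
```

View pics/a2.png

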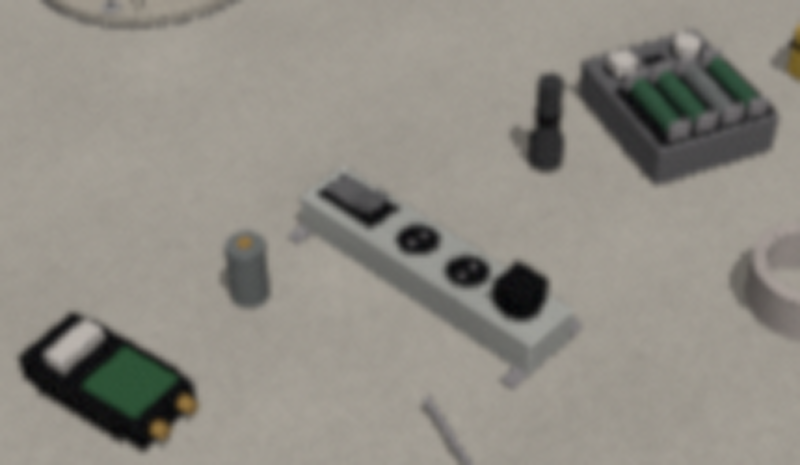

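View pics/b2.png

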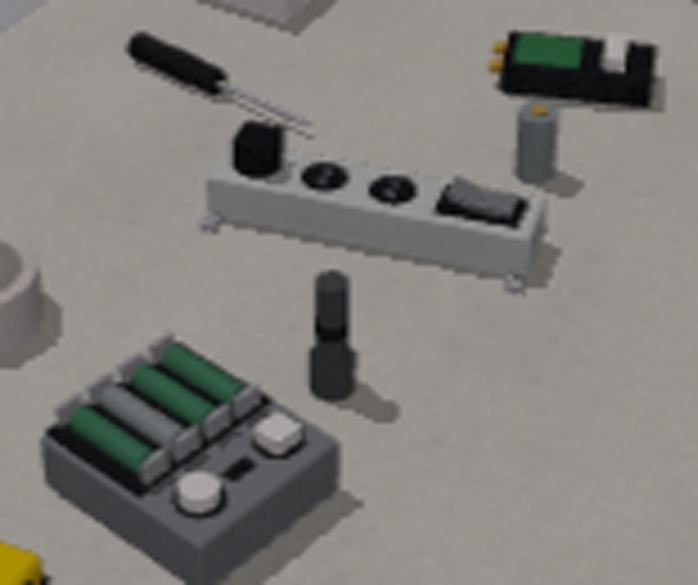

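The crops confirm the grey charger, with two white keys and four cells. In the side crop the round key is at (200,487) and the square key at (279,430). In the scene crop the round key is at (687,42). The strip's rocker has its raised half towards the sockets, and the logger's bar key is at scene crop (75,340).

```bash
python3 - <<'E'
from h import *
S=lambda u,v:(155+u/3.721,150+v/3.72); D=lambda u,v:(195+u/4.5,160+v/4.5)
def tri(p,q):
    A=[];r=[]
    from scipy.optimize import least_squares as L
    f=lambda X:np.r_[np.array(px("scene",X))-p,np.array(px("side",X))-q]
    o=L(f,[.5,-.2,.05]);return o.x.round(3),np.abs(o.fun).max().round(2)
for n,p,q,z in [("round",(687,41),(199,484),.058),("square",(622,59),(279,427),.058),("bar",(75,340),(615,47),.042),
  ("strip-x+y",(340,170),(537,232),.04),("strip-x-y",(300,198),(545,197),.04),("strip+x+y",(578,320),(208,180),.04),("celltop",(247,237),(539,107),.062),("torchtop",(549,77),(333,277),.094),
  ("rockerridge",(385,198),(452,188),.055)]:
    print(n,ray("scene",*S(*p),z)[:2].round(3),ray("side",*D(*q),z)[:2].round(3),tri(S(*p),D(*q)))
E
```

```text
round [0.495 0.335] [0.49  0.341] (array([0.492, 0.338, 0.055]), np.float64(0.05))
square [0.483 0.264] [0.477 0.271] (array([0.479, 0.268, 0.054]), np.float64(0.06))
bar [ 0.516 -0.303] [ 0.511 -0.296] (array([ 0.513, -0.302,  0.038]), np.float64(0.13))
strip-x+y [ 0.456 -0.029] [ 0.445 -0.028] (array([ 0.449, -0.029,  0.036]), np.float64(0.92))
strip-x-y [ 0.468 -0.077] [ 0.461 -0.071] (array([ 0.463, -0.075,  0.036]), np.float64(0.21))
strip+x+y [0.712 0.035] [0.69  0.049] (array([0.702, 0.04 , 0.029]), np.float64(1.17))
celltop [ 0.507 -0.147] [ 0.509 -0.15 ] (array([ 0.508, -0.148,  0.063]), np.float64(0.06))
torchtop [0.504 0.16 ] [0.507 0.158] (array([0.506, 0.159, 0.095]), np.float64(0.27))
rockerridge [ 0.522 -0.025] [ 0.516 -0.024] (array([ 0.519, -0.024,  0.053]), np.float64(0.57))
```

```bash
cat >> h.py <<'E'
from scipy.spatial.transform import Rotation as Ro
def T():
    s=env.get_state();q=s["tool_rot"];return Ro.from_quat([q[1],q[2],q[3],q[0]]).as_matrix(),np.array(s["ee_pos"])
def go(X):
    R,p=T();d=R.T@(np.array(X)-p);print("shift frac",(d/.8).round(4),"from",p.round(4),"dist",np.linalg.norm(d).round(3))
def wray(u,v,z,R,p):
    c=env.calibration("wrist");M=np.array(c["mount"]);d=R@M[:3,:3]@np.array([(u-c["cx"])/c["fx"],(v-c["cy"])/c["fy"],1]);o=R@M[:3,3]+p;return o+d*(z-o[2])/d[2]
def wpx(X,R,p):
    c=env.calibration("wrist");M=np.linalg.inv(np.array(c["mount"]));a=M[:3,:3]@(R.T@(np.array(X)-p))+M[:3,3];return c["fx"]*a[0]/a[2]+c["cx"],c["fy"]*a[1]/a[2]+c["cy"]
E
python3 - <<'E'
from h import *
c=env.calibration("wrist");print(np.array(c["mount"]).round(3),c["fx"],c["cx"],c["cy"])
R,p=T();print(R.round(3));go([.44,-.33,.26])
E
```

```text
[[-0.001 -0.958 -0.286  0.072]
 [ 1.    -0.001 -0.001 -0.   ]
 [ 0.001 -0.286  0.958 -0.143]
 [ 0.     0.     0.     1.   ]] 338.2800356775357 273.2421272428674 209.2645214524688
[[ 0.953  0.304 -0.   ]
 [ 0.304 -0.953  0.001]
 [-0.    -0.001 -1.   ]]
shift frac [ 0.3986 -0.2207 -0.0365] from [ 0.1898 -0.595   0.2306] dist 0.366
```

```bash
python3 -m handwheel '[[[-1,0.4,-0.22,-0.036,0],[-1,0.4,-0.22,-0.036,0],[-1,0.4,-0.22,-0.036,0],[-1,0.4,-0.22,-0.036,0],[-1,0.4,-0.22,-0.036,0]]]'
python3 - <<'E'
from h import *
go([.47,-.30,.26])
E
```

```text
time_s: 0.72
ee_pos: [0.4054, -0.3678, 0.2559]
tool_rot: [-0.0, 0.988, 0.154, -0.0]
ft_force: [0.6, -0.5, 0.0]
grip_width: -0.0
finger_force: 0.0
shift frac [ 0.1027 -0.0562 -0.0052] from [ 0.4054 -0.3678  0.2559] dist 0.094
```

```bash
python3 -m handwheel '[[[-1,0.1,-0.056,-0.005,0],[-1,0.1,-0.056,-0.005,0],[-1,0.1,-0.056,-0.005,0],[-1,0.1,-0.056,-0.005,0]]]'
python3 - <<'E'
from h import *
R,p=T();snap("wrist","pics/w1.png");np.savez("w1",R=R,p=p)
print(wpx([.513,-.3,.042],R,p));go([.50,-.04,.2])
E
```

```text
time_s: 1.23
ee_pos: [0.4665, -0.3027, 0.2595]
tool_rot: [-0.0, 0.988, 0.154, -0.0]
ft_force: [-0.5, -0.7, -0.1]
grip_width: -0.0001
finger_force: 0.0
(np.float64(284.9931278416387), np.float64(135.51194129986652))
shift frac [ 0.14   -0.3004  0.0745] from [ 0.4662 -0.303   0.2596] dist 0.272
```

View pics/w1.png

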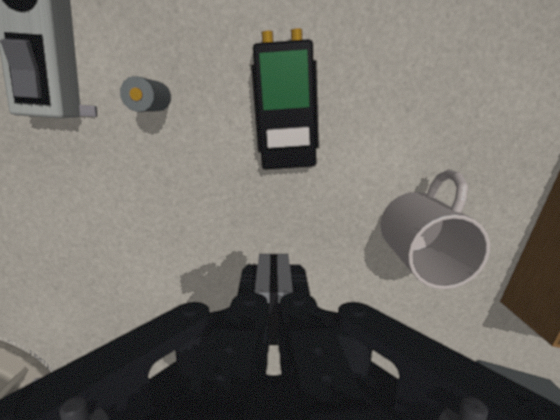

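The wrist view shows the logger's bar key top centred at about (288,137). The shut fingertip is at (274,258), the cell at (138,93), and the rocker at the upper left. The key is within 3 px of the prediction.

```bash
python3 -m handwheel '[[[-1,0.14,-0.30,0.05,0],[-1,0.14,-0.30,0.05,0],[-1,0.14,-0.30,0.05,0],[-1,0.14,-0.30,0.05,0],[-1,0.14,-0.30,0.05,0]]]'
python3 -m handwheel '[[[-1,0,0,0,0],[-1,0,0,0,0]]]'
python3 - <<'E'
from h import *
d=np.load("w1.npz");print(wray(288,137,.042,d["R"],d["p"]))
R,p=T();snap("wrist","pics/w2.png");np.savez("w2",R=R,p=p)
print(p,wpx([.517,-.034,.056],R,p),wpx([.492,.338,.058],R,p))
E
```

```text
time_s: 1.9
ee_pos: [0.5002, -0.0381, 0.2193]
tool_rot: [-0.0, 0.988, 0.154, -0.0]
ft_force: [-0.3, -0.3, -0.3]
grip_width: 0.0001
finger_force: 0.0
time_s: 2.15
ee_pos: [0.5008, -0.0413, 0.22]
tool_rot: [0.0, 0.988, 0.153, 0.0]
ft_force: [0.2, 0.1, -0.4]
grip_width: 0.0005
finger_force: 0.0
[ 0.51250555 -0.30346863  0.042     ]
[ 0.50078628 -0.04132537  0.22004244] (np.float64(271.50602121653895), np.float64(170.84493425358266)) (np.float64(-162.64554762002854), np.float64(66.31708564946965))
```

View pics/w2.png

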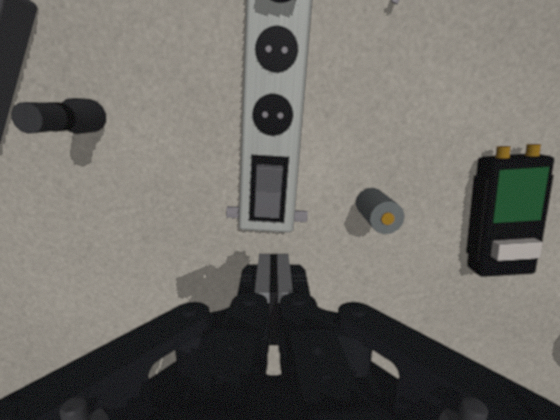

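The rocker's raised half spans about v 163–190 with its centreline at u≈270. Its press spot is at about (270,170), matching the prediction.

```bash
python3 - <<'E'
from h import *
d=np.load("w2.npz");X=wray(270,170,.056,d["R"],d["p"]);print(X);X[2]=.075;go(X)
E
```

```text
[ 0.51732821 -0.03245324  0.056     ]
shift frac [ 0.0231 -0.0045  0.1813] from [ 0.5008 -0.0414  0.2201] dist 0.146
```

```bash
python3 -m handwheel '[[[-1,0.023,-0.004,0.06,0],[-1,0.023,-0.004,0.12,0],[-1,0.023,-0.004,0.181,0],[-1,0.023,-0.004,0.181,0],[-1,0.023,-0.004,0.181,0]]]'
python3 -m handwheel '[[[-1,0,0,0.01,0],[-1,0,0,0.02,0],[-1,0,0,0.026,0],[-1,0,0,0.028,0],[-1,0,0,0.028,0]]]'
```

```text
time_s: 2.82
ee_pos: [0.5183, -0.032, 0.0765]
tool_rot: [0.0, 0.988, 0.153, 0.001]
ft_force: [-0.3, -0.3, -0.8]
grip_width: -0.0
finger_force: 0.0
time_s: 3.45
ee_pos: [0.5177, -0.0311, 0.0528]
tool_rot: [0.0, 0.988, 0.154, 0.0]
ft_force: [2.6, 1.0, 1.9]
grip_width: 0.0003
finger_force: 1.2
```

```bash
python3 -m handwheel '[[[-1,0,0,0.002,0],[-1,0,0,0.003,0],[-1,0,0,0.003,0]]]'
python3 -m handwheel '[[[-1,0,0,0.001,0],[-1,0,0,0.0015,0],[-1,0,0,0.0015,0]]]'
```

```text
time_s: 3.82
ee_pos: [0.5172, -0.0311, 0.0502]
tool_rot: [-0.0, 0.988, 0.154, -0.0]
ft_force: [1.9, 0.7, 2.9]
grip_width: -0.0003
finger_force: 1.2
time_s: 4.2
ee_pos: [0.5174, -0.0311, 0.0492]
tool_rot: [-0.0, 0.988, 0.154, 0.0]
ft_force: [1.3, 1.0, 5.6]
grip_width: -0.0001
finger_force: 2.9
```

```bash
python3 -m handwheel '[[[-1,0,0,0.001,0],[-1,0,0,0.0015,0],[-1,0,0,0.0015,0]]]'
python3 -m handwheel '[[[-1,0,0,0.0005,0],[-1,0,0,0.001,0],[-1,0,0,0.001,0]]]'
```

```text
time_s: 4.58
ee_pos: [0.5176, -0.0311, 0.0482]
tool_rot: [0.0, 0.988, 0.154, 0.0]
ft_force: [1.5, 0.7, 8.0]
grip_width: -0.0001
finger_force: 4.2
time_s: 4.95
ee_pos: [0.5176, -0.0311, 0.0476]
tool_rot: [0.0, 0.988, 0.154, 0.0]
ft_force: [1.5, -0.1, 10.0]
grip_width: 0.0002
finger_force: 5.1
```

```bash
python3 -m handwheel '[[[-1,0,0,-0.02,0],[-1,-0.023,0.005,-0.07,0],[-1,-0.023,0.005,-0.14,0],[-1,-0.023,0.005,-0.215,0],[-1,-0.023,0.005,-0.215,0]]]'
python3 - <<'E'
from h import *
R,p=T();print(p);im=env.read_camera("wrist")[:,:,::-1];w=cv2.imread("pics/w2.png")
f=lambda a:cv2.resize(a[140:240,210:330],(400,333),interpolation=cv2.INTER_CUBIC)
cv2.imwrite("pics/r.png",np.hstack([f(w),f(im)]));go([.455,.315,.23])
E
```

```text
time_s: 5.58
ee_pos: [0.5028, -0.0408, 0.2239]
tool_rot: [0.001, 0.988, 0.154, 0.003]
ft_force: [-0.8, 0.3, -0.6]
grip_width: -0.0
finger_force: 0.0
[ 0.50280176 -0.04078773  0.22391652]
shift frac [ 0.08   -0.4411 -0.0112] from [ 0.5013 -0.0406  0.2213] dist 0.359
```

View pics/r.png

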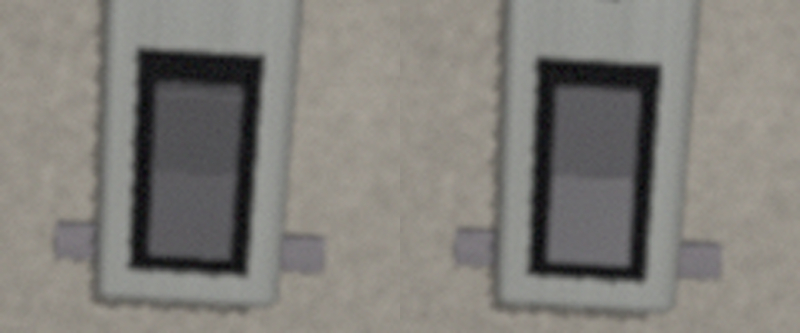

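Left is before and right is after: the far half's raised end face is gone and the near half is now the tilted one, so the rocker is on.

```bash
for i in 1; do python3 -m handwheel '[[[-1,0.08,-0.44,-0.011,0],[-1,0.08,-0.44,-0.011,0],[-1,0.08,-0.44,-0.011,0],[-1,0.08,-0.44,-0.011,0],[-1,0.08,-0.44,-0.011,0]]]'; done
python3 - <<'E'
from h import *
go([.455,.315,.23])
E
```

```text
time_s: 6.25
ee_pos: [0.4588, 0.2704, 0.2251]
tool_rot: [0.001, 0.988, 0.154, -0.002]
ft_force: [1.3, 0.3, 0.5]
grip_width: -0.0001
finger_force: 0.0
shift frac [ 0.0124 -0.0546 -0.0062] from [0.4588 0.2704 0.2251] dist 0.045
```

```bash
python3 -m handwheel '[[[-1,0.012,-0.054,-0.006,0],[-1,0.012,-0.054,-0.006,0],[-1,0.012,-0.054,-0.006,0],[-1,0.012,-0.054,-0.006,0]]]'
python3 - <<'E'
from h import *
R,p=T();snap("wrist","pics/w3.png");np.savez("w3",R=R,p=p)
print(p,wpx([.492,.338,.058],R,p),wpx([.479,.268,.058],R,p))
E
```

```text
time_s: 6.75
ee_pos: [0.4565, 0.3118, 0.2308]
tool_rot: [0.0, 0.988, 0.153, -0.001]
ft_force: [-0.6, 0.4, -0.0]
grip_width: 0.0003
finger_force: 0.0
[0.45649458 0.31183111 0.23078941] (np.float64(258.27259083836884), np.float64(142.8766117301182)) (np.float64(325.03020538669284), np.float64(178.7621849394794))
```

View pics/w3.png

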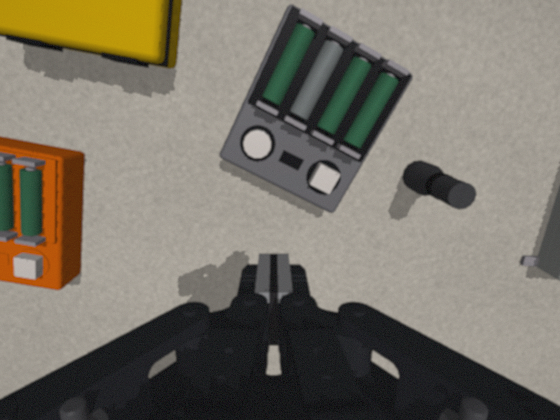

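The round key's centre is at (257,142), next to the prediction, and the square key is at (324,178). The torch at (440,185) is well clear.

```bash
python3 - <<'E'
from h import *
d=np.load("w3.npz");X=wray(257,142,.058,d["R"],d["p"]);print(X);X[2]=.075;go(X)
E
```

```text
[0.49240702 0.33934382 0.058     ]
shift frac [ 0.0531 -0.0192  0.195 ] from [0.4567 0.312  0.2311] dist 0.162
```

```bash
python3 -m handwheel '[[[-1,0.053,-0.019,0.06,0],[-1,0.053,-0.019,0.13,0],[-1,0.053,-0.019,0.195,0],[-1,0.053,-0.019,0.195,0],[-1,0.053,-0.019,0.195,0]]]'
python3 -m handwheel '[[[-1,0,0,0.01,0],[-1,0,0,0.018,0],[-1,0,0,0.024,0],[-1,0,0,0.026,0],[-1,0,0,0.026,0]]]'
python3 -m handwheel '[[[-1,0,0,0.001,0],[-1,0,0,0.002,0],[-1,0,0,0.002,0]]]'
```

```text
time_s: 7.42
ee_pos: [0.4937, 0.3408, 0.0773]
tool_rot: [-0.0, 0.988, 0.153, 0.001]
ft_force: [0.0, 0.5, 0.2]
grip_width: 0.0003
finger_force: 0.0
time_s: 8.05
ee_pos: [0.4926, 0.3407, 0.0547]
tool_rot: [0.0, 0.988, 0.154, -0.0]
ft_force: [-0.3, -0.2, -0.7]
grip_width: 0.0003
finger_force: 0.0
time_s: 8.43
ee_pos: [0.4926, 0.3407, 0.0531]
tool_rot: [-0.0, 0.988, 0.154, -0.0]
ft_force: [0.3, 0.7, 0.4]
grip_width: -0.0001
finger_force: 0.8
```

```bash
python3 -m handwheel '[[[-1,0,0,0.001,0],[-1,0,0,0.002,0],[-1,0,0,0.002,0]]]'
python3 -m handwheel '[[[-1,0,0,0.001,0],[-1,0,0,0.002,0],[-1,0,0,0.002,0]]]'
```

```text
time_s: 8.8
ee_pos: [0.4926, 0.3408, 0.0516]
tool_rot: [-0.0, 0.988, 0.154, 0.0]
ft_force: [0.2, -0.7, 4.6]
grip_width: -0.0002
finger_force: 1.9
time_s: 9.18
ee_pos: [0.4926, 0.3408, 0.0501]
tool_rot: [-0.0, 0.988, 0.154, 0.0]
ft_force: [-2.0, 0.9, 5.9]
grip_width: -0.0004
finger_force: 3.1
```

```bash
python3 -m handwheel '[[[-1,0,0,0.001,0],[-1,0,0,0.0015,0],[-1,0,0,0.0015,0]]]'
python3 - <<'E'
from h import *
for i in range(3):
    env.read_camera("side");s=env.get_state();print(s["ft_force"],s["ee_pos"])
E
```

```text
time_s: 9.55
ee_pos: [0.4926, 0.3408, 0.049]
tool_rot: [-0.0, 0.988, 0.154, 0.0]
ft_force: [-2.1, -1.7, 7.8]
grip_width: -0.0001
finger_force: 3.9
[-1.85639021 -1.06091222  7.65939476] [0.49263021 0.34074045 0.04905657]
[-1.38218364 -1.07395906  7.82628555] [0.49260138 0.3407601  0.0490562 ]
[-2.04540446 -0.35393315  7.43507758] [0.4926162  0.34078712 0.0490939 ]
```

The force of 7.6 N at 3 mm below the 52 mm down height fits the cushion past the end stop. I lift and compare.

```bash
python3 -m handwheel '[[[-1,0,0,-0.02,0],[-1,-0.053,0.019,-0.09,0],[-1,-0.053,0.019,-0.16,0],[-1,-0.053,0.019,-0.2275,0],[-1,-0.053,0.019,-0.2275,0]]]'
python3 -m handwheel '[[[-1,0,0,0,0],[-1,0,0,0,0]]]'
python3 - <<'E'
from h import *
R,p=T();print(p);im=env.read_camera("wrist")[:,:,::-1];w=cv2.imread("pics/w3.png")
f=lambda a:cv2.resize(a[110:220,215:355],(400,314),interpolation=cv2.INTER_CUBIC)
cv2.imwrite("pics/k.png",np.hstack([f(w),f(im)]));go([.475,-.30,.23])
E
```

```text
time_s: 10.32
ee_pos: [0.459, 0.3147, 0.2361]
tool_rot: [-0.002, 0.988, 0.154, 0.004]
ft_force: [0.4, -1.1, -1.2]
grip_width: 0.0006
finger_force: 0.0
time_s: 10.58
ee_pos: [0.456, 0.3127, 0.2292]
tool_rot: [0.001, 0.988, 0.154, -0.001]
ft_force: [0.7, 0.2, -0.9]
grip_width: -0.0001
finger_force: 0.0
[0.45602472 0.31273223 0.22921453]
shift frac [-2.102e-01  7.370e-01  2.000e-04] from [0.456  0.3128 0.2292] dist 0.613
```

View pics/k.png

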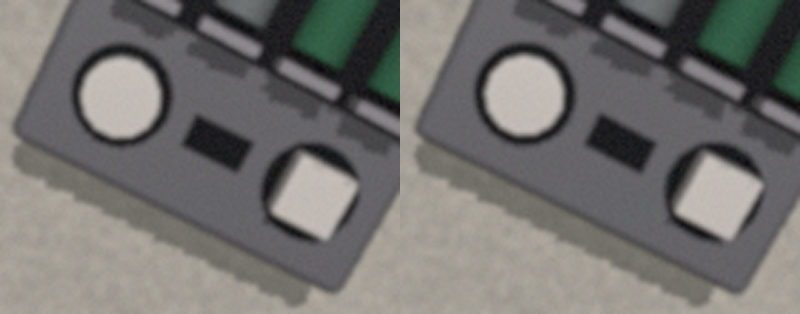

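The wrist crops are ambiguous for a 6 mm change, so I will compare with the static side and scene cameras once the arm is clear.

```bash
python3 -m handwheel '[[[-1,-0.21,0.737,0,0],[-1,-0.21,0.737,0,0],[-1,-0.21,0.737,0,0],[-1,-0.21,0.737,0,0],[-1,-0.21,0.737,0,0]]]'
python3 - <<'E'
from h import *
from scipy.ndimage import label
go([.475,-.30,.23])
z={}
for n,f in(("scene","pics/a.png"),("side","pics/b.png")):
    A=cv2.imread(f);B=cv2.cvtColor(env.read_camera(n),cv2.COLOR_RGB2BGR)
    for k,X in(("round",[.492,.338,.055]),("square",[.479,.268,.055])):
        u,v=map(int,px(n,X))
        for t,I in(("before",A),("after",B)):
            P=I[v-8:v+9,u-9:u+10].min(2).astype(float);W=np.clip(P-140,0,None);y,x=np.indices(P.shape)
            print(n,k,t,"centroid",round((W*x).sum()/W.sum()+u-9,2),round((W*y).sum()/W.sum()+v-8,2),"sum",W.sum(),"max",P.max())
        print("  expected dv",px(n,np.array(X)-[0,0,.006])[1]-px(n,X)[1])
E
```

```text
time_s: 11.25
ee_pos: [0.4659, -0.0009, 0.2298]
tool_rot: [-0.0, 0.988, 0.154, -0.001]
ft_force: [1.0, 0.1, 0.8]
grip_width: 0.0
finger_force: 0.0
shift frac [-1.029e-01  3.596e-01 -2.000e-04] from [ 0.4659 -0.0009  0.2298] dist 0.299
scene round before centroid 339.54 158.78 sum 662.0 max 170.0
scene round after centroid 339.6 158.72 sum 856.0 max 173.0
  expected dv 1.3548613557206295
scene square before centroid 320.78 163.01 sum 691.0 max 172.0
scene square after centroid 320.7 162.44 sum 923.0 max 175.0
  expected dv 1.3632615116005695
side round before centroid 238.65 267.62 sum 838.0 max 164.0
side round after centroid 238.66 268.94 sum 866.0 max 166.0
  expected dv 1.5498477514267393
side square before centroid 256.38 254.42 sum 731.0 max 168.0
side square after centroid 256.71 254.07 sum 868.0 max 170.0
  expected dv 1.5328592639025658
```

```bash
python3 - <<'E'
from h import *
k=cv2.imread("pics/k.png").min(2)
for h in(k[:,:400],k[:,400:]):
    n,l,s,c=cv2.connectedComponentsWithStats((h>140).astype(np.uint8))
    g=[i for i in range(1,n) if s[i,4]>2500 and s[i,1]>20];print([(s[i,4],c[i].round(1)) for i in g])
    n,l,s,c=cv2.connectedComponentsWithStats((h<50).astype(np.uint8));print([(s[i],c[i].round(1)) for i in range(1,n) if s[i,1]>25 and s[i,4]>800])
E
python3 -m handwheel '[[[-1,-0.103,0.36,0,0],[-1,-0.103,0.36,0,0],[-1,-0.103,0.36,0,0],[-1,-0.103,0.36,0,0],[-1,-0.103,0.36,0,0]]]'
```

```text
[(np.int32(4785), array([120.3,  97. ])), (np.int32(4138), array([314.4, 197. ]))]
[(array([  73,   45,   98,  101, 1522], dtype=int32), array([125.7,  87.1])), (array([ 185,  118,   65,   52, 1833], dtype=int32), array([216.9, 143.4]))]
[(np.int32(4675), array([124.1,  94.8])), (np.int32(4189), array([318.5, 197. ]))]
[(array([  76,   45,   98,   99, 1690], dtype=int32), array([126. ,  90.6])), (array([ 188,  117,   65,   53, 1868], dtype=int32), array([220. , 143.1])), (array([ 267,  144,   91,   63, 1134], dtype=int32), array([304. , 164.9]))]
time_s: 11.98
ee_pos: [0.4754, -0.3001, 0.2296]
tool_rot: [-0.001, 0.988, 0.153, -0.001]
ft_force: [0.8, 0.9, -0.5]
grip_width: 0.0002
finger_force: 0.0
```

The round key's area fell 3.5% relative to the square one, where 3.8% is expected for 6 mm. The side view shows it 1.7 px lower relative to the square key. So it is fully down and the square key is still up. Now the logger.

```bash
python3 -m handwheel '[[[-1,0,0,0,0],[-1,0,0,0,0]]]'
python3 - <<'E'
from h import *
R,p=T();im=snap("wrist","pics/w4.png");u,v=map(int,wpx([.5125,-.3035,.042],R,p));print(u,v)
P=(im[v-25:v+26,u-40:u+41].min(2)>160).astype(np.uint8)
n,l,s,c=cv2.connectedComponentsWithStats(P)
for i in range(1,n):
    if s[i,4]>100:
        q=c[i]+[u-40,v-25];X=wray(*q,.042,R,p);r=cv2.minAreaRect(np.argwhere(l==i)[:,::-1].astype(np.float32));print(q,s[i],X,r)
X=np.array([.5125,-.3035,.06]);go(X)
E
```

```text
time_s: 12.22
ee_pos: [0.4753, -0.2975, 0.2296]
tool_rot: [-0.001, 0.988, 0.154, -0.001]
ft_force: [0.3, -0.7, 0.0]
grip_width: -0.0
finger_force: 0.0
291 149
[291.70110193 149.75619835] [ 19  16  44  20 726] [ 0.51262045 -0.30331282  0.042     ] ((40.827816009521484, 25.753253936767578), (16.822111129760742, 43.3109130859375), 86.05481719970703)
shift frac [0.042  0.0221 0.2123] from [ 0.4754 -0.2971  0.2299] dist 0.174
```

```bash
python3 -m handwheel '[[[-1,0.042,0.022,0.07,0],[-1,0.042,0.022,0.14,0],[-1,0.042,0.022,0.19,0],[-1,0.042,0.022,0.212,0],[-1,0.042,0.022,0.212,0]]]'
python3 -m handwheel '[[[-1,0,0,0.006,0],[-1,0,0,0.012,0],[-1,0,0,0.018,0],[-1,0,0,0.021,0],[-1,0,0,0.021,0]]]'
python3 -m handwheel '[[[-1,0,0,0.002,0],[-1,0,0,0.004,0],[-1,0,0,0.006,0],[-1,0,0,0.007,0],[-1,0,0,0.007,0]]]'
```

```text
time_s: 12.9
ee_pos: [0.5128, -0.3039, 0.0607]
tool_rot: [-0.001, 0.988, 0.154, -0.001]
ft_force: [-0.0, 0.5, 0.5]
grip_width: 0.0001
finger_force: 0.0
time_s: 13.52
ee_pos: [0.5128, -0.3049, 0.0442]
tool_rot: [-0.0, 0.988, 0.154, -0.0]
ft_force: [0.3, 0.4, -0.1]
grip_width: -0.0003
finger_force: 0.0
time_s: 14.15
ee_pos: [0.513, -0.305, 0.0387]
tool_rot: [0.0, 0.988, 0.154, 0.0]
ft_force: [-0.0, -0.4, 0.7]
grip_width: 0.0002
finger_force: 0.3
```

```bash
python3 -m handwheel '[[[-1,0,0,0.001,0],[-1,0,0,0.002,0],[-1,0,0,0.003,0],[-1,0,0,0.004,0],[-1,0,0,0.004,0]]]'
python3 -m handwheel '[[[-1,0,0,0.001,0],[-1,0,0,0.002,0],[-1,0,0,0.002,0]]]'
```

```text
time_s: 14.78
ee_pos: [0.513, -0.305, 0.0356]
tool_rot: [0.0, 0.988, 0.154, 0.0]
ft_force: [-0.8, 0.4, 4.3]
grip_width: -0.0002
finger_force: 1.9
time_s: 15.15
ee_pos: [0.5131, -0.305, 0.0341]
tool_rot: [0.0, 0.988, 0.154, 0.0]
ft_force: [0.1, 0.4, 6.2]
grip_width: 0.0005
finger_force: 3.1
```

```bash
python3 -m handwheel '[[[-1,0,0,0.001,0],[-1,0,0,0.0018,0],[-1,0,0,0.0018,0]]]'
python3 -m handwheel '[[[-1,0,0,0,0],[-1,0,0,0,0]]]'
```

```text
time_s: 15.52
ee_pos: [0.5131, -0.305, 0.0328]
tool_rot: [0.0, 0.988, 0.154, 0.0]
ft_force: [-2.0, 0.7, 7.9]
grip_width: -0.0001
finger_force: 4.1
time_s: 15.78
ee_pos: [0.5131, -0.3051, 0.0329]
tool_rot: [0.0, 0.988, 0.154, 0.0]
ft_force: [-1.7, 0.2, 8.1]
grip_width: 0.0002
finger_force: 4.1
```

```bash
python3 -m handwheel '[[[-1,0,0,-0.015,0],[-1,0,0,-0.05,0],[-1,-0.042,-0.022,-0.12,0],[-1,-0.042,-0.022,-0.19,0],[-1,-0.042,-0.022,-0.246,0]]]'
python3 -m handwheel '[[[-1,0,0,0,0],[-1,0,0,0,0],[-1,0,0,0,0]]]'
python3 - <<'E'
from h import *
R,p=T();im=snap("wrist","pics/w5.png");print(p)
w=cv2.imread("pics/w4.png")
for I in(w,im[:,:,::-1]):
    P=(I[125:176,251:333].min(2)>160).astype(np.uint8);n,l,s,c=cv2.connectedComponentsWithStats(P)
    print([(s[i,2:],c[i]+[251,125]) for i in range(1,n) if s[i,4]>100])
for z in(.042,.036):print(wray(291.7,149.76,z,R,p), wpx([.5126,-.3033,z],R,p))
B=cv2.cvtColor(env.read_camera("side"),cv2.COLOR_RGB2BGR);f=lambda a:cv2.resize(a[160:290,195:350],(398,334),interpolation=cv2.INTER_CUBIC)
g=lambda a:cv2.resize(a[60:200,210:378],(398,332)[:2],interpolation=cv2.INTER_CUBIC)[:266]
cv2.imwrite("pics/fin.png",np.vstack([np.hstack([f(cv2.imread("pics/b.png")),f(B)]),np.hstack([g(w),g(im[:,:,::-1])])]))
E
```

```text
time_s: 16.4
ee_pos: [0.4752, -0.2983, 0.2321]
tool_rot: [0.0, 0.988, 0.154, 0.001]
ft_force: [1.1, -0.2, 0.1]
grip_width: -0.0001
finger_force: 0.0
time_s: 16.77
ee_pos: [0.4747, -0.2978, 0.2277]
tool_rot: [-0.001, 0.988, 0.154, -0.001]
ft_force: [-0.5, -0.3, 0.1]
grip_width: -0.0002
finger_force: 0.0
[ 0.4747472  -0.29783884  0.22769329]
[(array([ 44,  20, 726], dtype=int32), array([291.70110193, 149.75619835]))]
[(array([ 43,  20, 709], dtype=int32), array([291.20028209, 148.61071932]))]
[ 0.51215325 -0.30349271  0.042     ] (np.float64(291.6576756395896), np.float64(149.25219768411063))
[ 0.51157209 -0.30400006  0.036     ] (np.float64(291.3555244352962), np.float64(148.53166655829546))
```

View pics/fin.png

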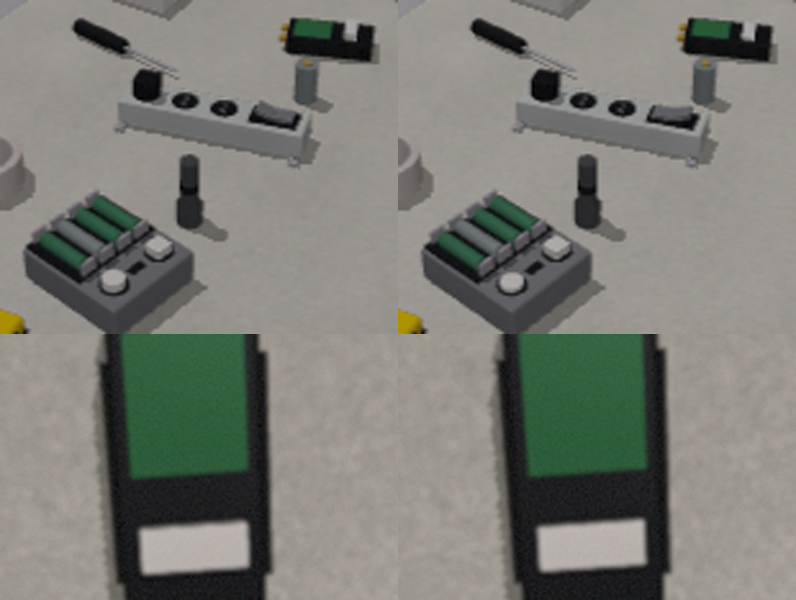

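The before/after pair shows the rocker flipped, the round key and the bar key lower, the square key up and nothing shifted. The bar key's centroid matches the 36 mm height.

```bash
python3 -c "
from station import env
print(env.hand_in())"
```

```text
the job is handed in; nothing more can be done
None
```

I pressed the rocker, then the round key, then the bar key fully down in that order, with 8 to 10 N at most. In the final pictures the square key is still up and nothing has shifted; the job was handed in at about 17 s.

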